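# Aim the curing lamp at a filler patch and clamp it

## Task

Get the curing lamp ready to cure the filler patch on the loose sheet-metal panel: lift its clamp lever until the turntable is free, swivel and tilt the lamp head so that the middle of its beam falls on the middle of the patch, then press the lever down again until the turntable is firmly clamped. Leave the panel, the cork sanding block, the masking tape roll and the plastic tub where they lie.

Things in the scene. Friction and masses are not known exactly. Their poses are not given: they have to be found in the camera images.
- lamp_base: grey steel plate 205 x 170 x 10 mm, fixed to the bench; origin on the bench top, below the swivel axis; x, y along its edges (it may be turned a little), z up. The clamp lever stands on its -x side.
- lamp_turntable: aluminium turntable, 78 mm radius, top 24 mm above the bench, carrying a steel yoke. Swivels about its upright axis, -155 to +69 degrees against the base's x (left positive). Clamp off, it turns lightly (1.5 N at 50 mm) and stays where left. Origin on the axis 13 mm above the bench; x is where the lamp faces. Yoke arms 26 mm wide, 106 mm apart outside; tilt knobs (13 mm radius) out to 132 mm.
- lamp_head: black finned lamp head; origin on the tilt and swivel axes, 141 mm above the bench: x the middle of the beam (housing x -40 to +40), y left (sides at +-45), z its top (33 to 35 mm up). Tilts about its y, 29 degrees up to 72 down, in a stiff hinge (0.2 N m) that stays where left: press down on the hood to tilt down, on the rear of its top (x -33) to tilt up, 4 to 6 N.
- clamp_lever: steel clamp lever, 11 mm thick, origin at its pivot (66 mm from the swivel axis on the base's -x side, 36 mm up), y the pivot axis, ball knob along its own -x. Swings upright, 0 (down) to 54 degrees (up) above level, pointing away from the lamp; a cam on it presses on the turntable. Starts down at 17 to 22 degrees, clamped; above 40 it is free. Moves with 2 to 3 N at the knob and stays where left.
- knob (a point): centre of the lever's black ball knob, 24 mm across, 110 mm from the pivot. Lifting it frees the clamp (up to 12 N; it can be pinched from above). Going down the clamp bites somewhere between 38 and 25 degrees, differently each time as its nut is set differently, then stiffens: pressing the knob down, along its arc, until it pushes back with 15 to 20 N (or is fully down) clamps firmly and stays so.
- repair_panel: loose sheet-steel panel 150 x 120 x 3 mm, painted grey-blue, with a 14 mm upturned edge on its +x side, lying flat on the bench 0.2 to 0.37 m from the lamp, on its right as the robot sees it; origin under its middle.
- patch (a point): centre of the round filler patch (60 mm across, pale, in a ring of bare steel) in the middle of the panel, on its upper face.
- sanding_block: cork sanding block 62 x 112 x 37 mm; origin under its middle.
- tape_roll: roll of masking tape lying flat, 110 mm across, 25 mm high; origin under its middle.
- hood (a point): middle of the front edge of the thin steel hood, 90 mm wide, that runs on from the head's top; in the head's frame at x 78, y 0, z 34 mm.
- tub: open clear plastic tub 127 mm across, 52 mm high; origin under its middle.

How it is judged:
By the outcome, as a careful person would: the job done as asked, in the order asked, and still so for the second after the job is handed in, with the robot touching nothing.
It also fails if it takes over 67 s, if anything falls off the work surface, if the arm or the gripper's body presses on something with over 40 N, if the wrist force passes 120 N, or if a joint passes its speed limit or range.

## Robot

A 6-joint arm with a two-finger parallel gripper is mounted at the origin on a cart in front of the work surface, level with it; the furniture and walls round the work are solid. World frame = base frame: x ahead of the robot, y to its left, z up, the work surface at z = 0. Lengths are in m, angles in rad, forces in N, time in s.
With the tool pointing down it reaches from about 0.25 to 0.775 m from the base axis. Payload 4 kg.
Tool frame: the origin (TCP) lies between the finger pads; the fingertips stand 14 mm ahead of it and the grasp point (between the pads) lies 5 mm behind it (tip_reach is the distance from the TCP to the fingertips, in m); z points along the fingers, y is the line along which they close (so a half turn about z gives the same grasp; the last joint's range is limited). The gripper opens to 94 mm and grips with 3 to 60 N. Pads are 16 mm wide; open, the fingers measure 119 mm over their backs; the gripper's body (75 mm by 177 mm) begins 78 mm behind the grasp point.
Start: joints at [-1.337, 0.087, 1.371, -0, 1.684, -0.103], TCP at [0.182, -0.519, 0.22] pointing down, gripper open.
Joint ranges: [-3.1, 3.1], [-0.76, 2.03], [0.27, 2.55], [-1.08, 4.22], [0.17, 2.65], [-2.57, 2.57]. Speed limits (rad/s): [2.79, 2.79, 3.14, 3.14, 3.14, 3.14].

## Interface

Orientations are given as [roll, pitch, yaw] about the fixed x, y, z axes, in that order (R = Rz(yaw) Ry(pitch) Rx(roll)).
In Python, from bench import * gives the robot as it stands. The module is installed in compiled form; this text tells all that it offers.
- The arm moves only by the tool servo_tool, never from a script. Its argument "targets" is a list of rows, each a list of 4 numbers: the shift along the tool's x, y, z in cm, then the turn about the tool's z in degrees. A call has 1 to 8 rows; each row is the pose to reach, as a shift and turn from the pose commanded when the call began, along the tool's axes at that moment; what a row does not reach only later rows make up. A row lasts 1/8 s, in which the tool goes at most 62.5 mm and 10.7 degrees, less where a joint would pass 70% of its speed; a pose out of reach is approached as far as the arm can. A call with a gripper value outside its range is refused whole. "claw" is the closure in counts, from 0 (fully open) to 255 (shut), set as the call begins (left out, the last holds). The fingers move at their own pace and stop on an object; the grip force is fixed at half the most. Time passes only in rows, so rows that repeat a pose let the fingers close. It gives the time, the measured TCP pose, the force, the opening and the grip force at its end, in the units of the state.
- get_obs(): the state, without advancing time (a new reading comes with each control period).
- snapshot(name): name is "scene" or "top" or "wrist"; returns the picture (384x512x3 uint8, blue, green, red); there is no depth.
- camera_model(name): a dict with "camera_matrix" (3x3 intrinsics, pixels), "camera_from_world" (4x4, takes a point from world to camera coordinates). Camera axes: x right, y up, looking along -z (the intrinsics and any distortion apply to the point x, -y, -z); pixel columns grow to the right and rows downward; lengths in m; the calibration is good to about 2 mm. The wrist camera is an equidistant fisheye: a pixel r from the principal point sees the ray r / f radians off the axis. A picture is of the moment at which its call begins: read the wrist's pose just before it. camera_model takes no time and is no camera call; for the wrist camera it gives the pose at the moment of the call.
- close_job(): hands the job in; it is judged then, once.
The state is a dict: "time": time; "joint_positions": joint angles; "qvel": joint speeds; "joint_torque": joint torques, N m; "tool_pos": TCP position; "ee_rot": TCP orientation; "wrist_force": force on the tool from outside, world axes, zero at the start; "wrist_torque": the same for the moment, N m; "width": finger opening in m; "finger_force": force on a finger pad.
Only numpy, scipy, OpenCV 4.12 (cv2) and the standard library are available. Lean on these libraries where they do the work, as an engineer would, in place of code of your own. Each camera call takes 0.05 s, during which the arm holds its last target. There are 200 camera calls.

## Working session

There is one attempt and no reset: what is moved stays moved. The work goes in short steps, Python scripts to look and compute and a tool call to move; the robot and the scene stay as the last step left them, time stands still between calls to the robot, and variables do not carry over. Pictures are saved under pics/ and viewed, at most 10 in all, crops included, and the job is handed in when it is done.

Besides the shell and the picture viewer there is one more tool, called after "Call:" by a JSON object that holds its "method" and its "body", one argument or row to a line. servo_tool: Moves the arm, as the interface text tells. Its arguments: {"type":"object","properties":{"targets":{"type":"array"},"claw":{"type":"number"}},"required":["targets"]}

```bash
mkdir -p pics; cat > h.py <<'E'
from bench import *
import numpy as np, cv2
def shot(n,f,crop=None,s=1.5):
    cm=camera_model(n); im=snapshot(n); np.savez('pics/'+f+'.npz',K=cm['camera_matrix'],T=cm['camera_from_world'],im=im)
    if crop: x0,y0,x1,y1=crop; im=im[y0:y1,x0:x1]
    cv2.imwrite('pics/'+f+'.png',cv2.resize(im,None,fx=s,fy=s,interpolation=cv2.INTER_CUBIC))
def ray(f,u,v,z,fish=False):
    d=np.load('pics/'+f+'.npz');K,T=d['K'],d['T']
    a=(u-K[0,2])/K[0,0];b=(v-K[1,2])/K[1,1]
    if fish:
        r=np.hypot(a,b);k=np.sin(r)/r if r>1e-9 else 1
        c=np.array([a*k,-b*k,-np.cos(r)])
    else: c=np.array([a,-b,-1])
    R,t=T[:3,:3],T[:3,3];o=-R.T@t;w=R.T@c
    return o+w*(z-o[2])/w[2]
def proj(f,P):
    d=np.load('pics/'+f+'.npz');K,T=d['K'],d['T']
    c=T[:3,:3]@np.array(P,float)+T[:3,3];x=-c[2]
    return np.array([K[0,0]*c[0]/x+K[0,2],-K[1,1]*c[1]/x+K[1,2]])
E
python3 - <<'E'
from h import *
shot('top','top0');shot('scene','sc0')
for n in ('top','scene'):
    c=camera_model(n);R=c['camera_from_world'];print(n,c['camera_matrix'].round(1).tolist(),(-R[:3,:3].T@R[:3,3]).round(3),R[:3,:3].round(2).tolist())
o=get_obs();print(o['tool_pos'],o['ee_rot'],o['time'],o['width'],list(o))
E
```

```text
top [[431.4, 0.0, 255.4], [0.0, 431.4, 190.8], [0.0, 0.0, 1.0]] [ 0.367 -0.34   1.302] [[0.02, -1.0, 0.03], [0.99, 0.03, 0.14], [-0.14, 0.02, 0.99]]
scene [[350.4, 0.0, 258.8], [0.0, 350.4, 189.5], [0.0, 0.0, 1.0]] [ 0.263 -0.888  0.753] [[0.9, -0.44, 0.01], [0.31, 0.64, 0.71], [-0.32, -0.63, 0.71]]
[ 0.18163561 -0.51866693  0.2184386 ] [-3.13966264e+00 -1.78254433e-04  3.36764672e-01] 0.1 0.09401146352628897 ['time', 'joint_positions', 'qvel', 'joint_torque', 'tool_pos', 'ee_rot', 'wrist_force', 'wrist_torque', 'finger_force', 'width']
```

View pics/top0.png

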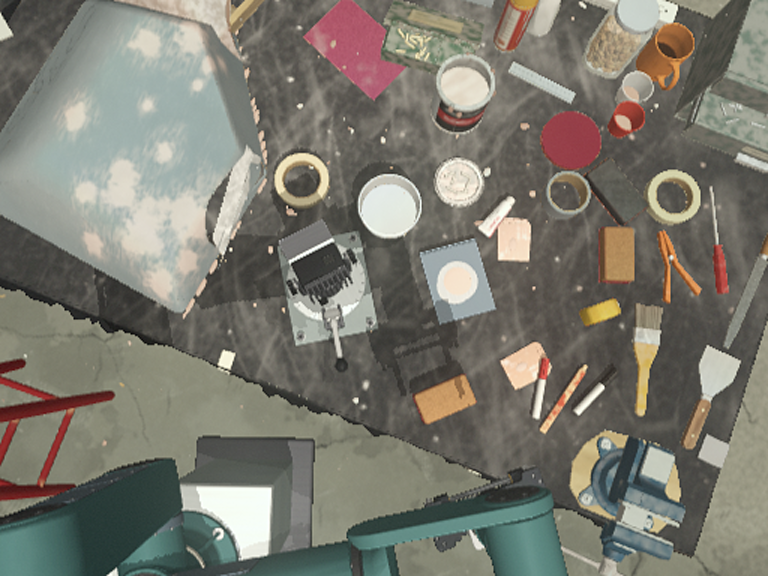

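View pics/sc0.png

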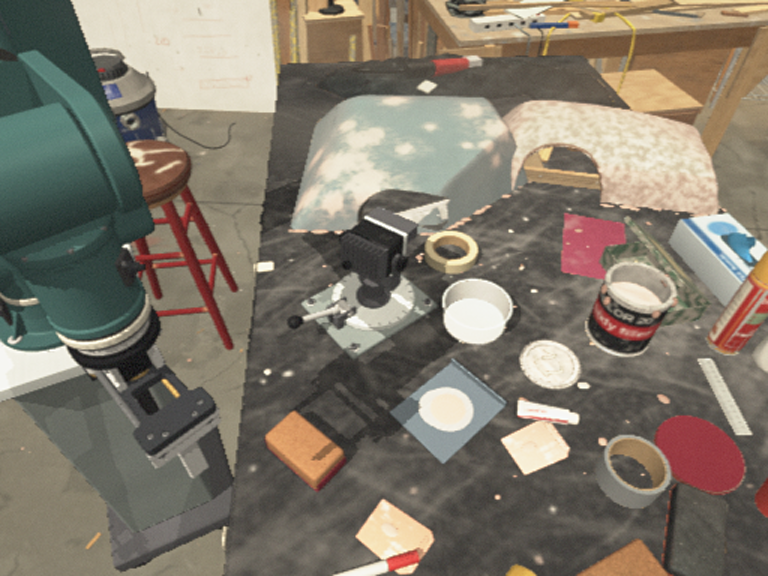

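Top view (1.5x): lamp at about (325,275), knob (341,365), patch (457,282), tub (390,205), tape (301,180), block (445,398). Now I'll enlarge the lamp area.

```bash
python3 - <<'E'
from h import *
im=np.load('pics/top0.npz')['im'][140:255,180:335]
cv2.imwrite('pics/c1.png',cv2.resize(im,None,fx=5,fy=5,interpolation=cv2.INTER_CUBIC))
im=np.load('pics/sc0.npz')['im'][110:245,180:345]
cv2.imwrite('pics/c2.png',cv2.resize(im,None,fx=4,fy=4,interpolation=cv2.INTER_CUBIC))
E
```

```text
(no output)
```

View pics/c1.png

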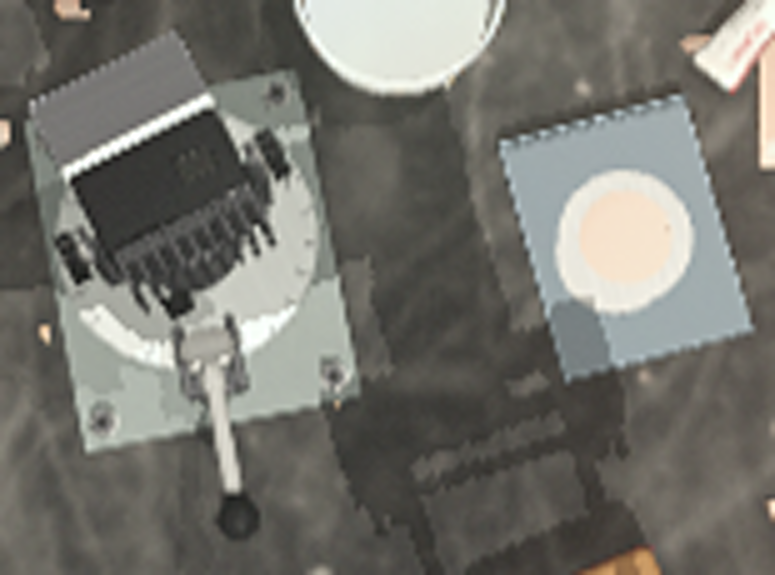

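View pics/c2.png

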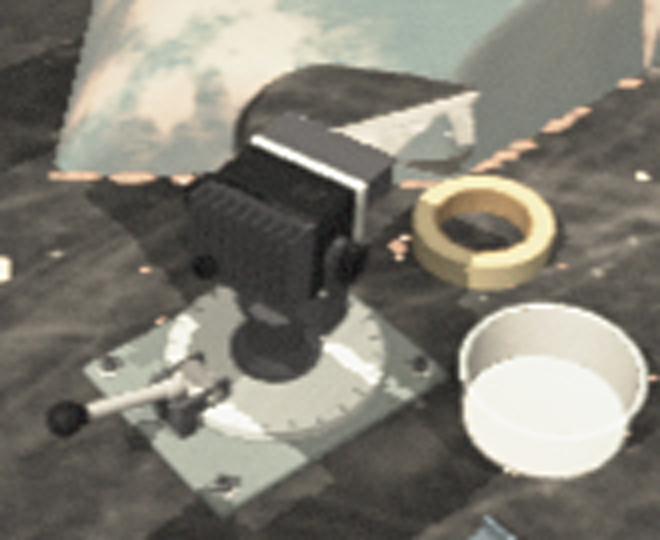

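c1 (5x): base corners (85,452),(360,400),(295,70); tilt knobs (75,257),(270,155); ball (238,516); panel corners (500,142),(685,95),(752,328),(568,380); patch (626,237). c2 (4x): ball (67,418).

```bash
python3 - <<'E'
from h import *
t=lambda u,v,z:ray('top0',180+u/5,140+v/5,z)
s=lambda u,v,z:ray('sc0',180+u/4,110+v/4,z)
B=[t(85,452,.01),t(360,400,.01),t(295,70,.01)]
for b in B:print('base',b.round(4))
print('edges',np.linalg.norm(B[1]-B[0]),np.linalg.norm(B[2]-B[1]))
ex=(B[2]-B[1])[:2];print('yaw',np.degrees(np.arctan2(ex[1],ex[0])),'ctr',(B[0]+B[2])/2)
e=(B[0]-B[1])[:2];print('yaw2',np.degrees(np.arctan2(-e[0],e[1])))
k1,k2=t(75,257,.141),t(270,155,.141);print('knobs',k1,k2,np.linalg.norm(k1-k2),(k1+k2)/2, np.degrees(np.arctan2(*(k1-k2)[[1,0]]))-90)
print('ball top/scene')
for z in (.065,.07,.075,.08):print(z,t(238,516,z).round(4),s(67,418,z).round(4))
P=[t(*p,.002) for p in((500,142),(685,95),(752,328),(568,380))]
print('panel',np.mean(P,0),[np.linalg.norm(P[i]-P[i-1]).round(3) for i in range(4)])
print('patch',t(626,237,.003))
# scene patch (1.5x 446,409)
print('patch sc',ray('sc0',446/1.5,409/1.5,.003), 'ttable', s(275,355,.024))
print('hood corners',t(30,102,.17),t(175,32,.17))
E
```

```text
base [ 0.4223 -0.1971  0.01  ]
base [ 0.4572 -0.3601  0.01  ]
base [ 0.6581 -0.3156  0.01  ]
edges 0.16670042364523283 0.20571837430983209
yaw 12.495048364440997 ctr [ 0.54019122 -0.25639362  0.01      ]
yaw2 12.09447669292989
knobs [ 0.52181691 -0.20191855  0.141     ] [ 0.58078367 -0.30576924  0.141     ] 0.11942379905062173 [ 0.55130029 -0.2538439   0.141     ] 29.588051978785543
ball top/scene
0.065 [ 0.3857 -0.2915  0.065 ] [ 0.3898 -0.2883  0.065 ]
0.07 [ 0.3857 -0.2917  0.07  ] [ 0.3889 -0.2927  0.07  ]
0.075 [ 0.3856 -0.2918  0.075 ] [ 0.388 -0.297  0.075]
0.08 [ 0.3855 -0.292   0.08  ] [ 0.3871 -0.3014  0.08  ]
panel [ 0.56237534 -0.52064041  0.002     ] [np.float64(0.152), np.float64(0.119), np.float64(0.149), np.float64(0.117)]
patch [ 0.56119792 -0.52035165  0.003     ]
patch sc [ 0.56022782 -0.51954677  0.003     ] ttable [ 0.55079493 -0.26057718  0.024     ]
hood corners [ 0.60067441 -0.17799699  0.17      ] [ 0.64107159 -0.25376407  0.17      ]
```

```bash
cat >> h.py <<'E'
def yaw():
    return np.degrees(get_obs()['ee_rot'][2])
def st():
    o=get_obs();print('t',round(o['time'],2),'pos',np.round(o['tool_pos'],4),'yaw',round(yaw(),1),'F',np.round(o['wrist_force'],1),'w',round(o['width'],4),'ff',np.round(o['finger_force'],1))
def mv(P,yw=None,base=None):
    """tool shift cm/deg to world pose P (rows list ok)"""
    o=get_obs();y0=yaw();p0=np.array(base if base is not None else o['tool_pos']);a=np.radians(y0)
    X=np.array([np.cos(a),np.sin(a),0]);Y=np.array([np.sin(a),-np.cos(a),0])
    d=np.array(P)-p0
    return [round(float(v),2) for v in (d@X*100,d@Y*100,-d[2]*100)]+[0 if yw is None else round(y0-yw,1)]
AX=np.array([.552,-.2548]);BY=12.3
E
python3 -c "
from h import *
st();print(mv([.3857,-.2917,.13],12.3),mv([.3857,-.2917,.064],12.3))"
```

```text
t 0.1 pos [ 0.1816 -0.5187  0.2184] yaw 19.3 F [-0.3  0.3 -0.3] w 0.094 ff 0.0
[26.76, -14.68, 8.84, np.float64(7.0)] [26.76, -14.68, 15.44, np.float64(7.0)]
```

Call:
{"method": "servo_tool", "body": {
  "targets": [
    [5.3,-2.9,0,2],
    [10.7,-5.9,0,4],
    [16,-8.8,2,6],
    [21.4,-11.7,5,7],
    [26.8,-14.7,8.8,7],
    [26.8,-14.7,8.8,7],
    [26.8,-14.7,8.8,7]
  ],
  "claw": 90
}}

```text
time: 0.98
tool_pos: [0.3859, -0.2913, 0.1308]
ee_rot: [-3.141, 0.002, 0.216]
wrist_force: [-0.5, -0.1, 0.4]
width: 0.0606
finger_force: 0.0
```

```bash
python3 -c "
from h import *
st();print(mv([.3857,-.2917,.064],12.3));shot('wrist','w1')
c=camera_model('wrist');print(c['camera_matrix'])"
```

```text
t 0.97 pos [ 0.3859 -0.2913  0.1308] yaw 12.4 F [-0.5 -0.1  0.4] w 0.0606 ff 0.0
[-0.03, 0.03, 6.68, np.float64(0.1)]
[[297.31863964   0.         257.12344012]
 [  0.         297.31863964 189.04978215]
 [  0.           0.           1.        ]]
```

View pics/w1.png

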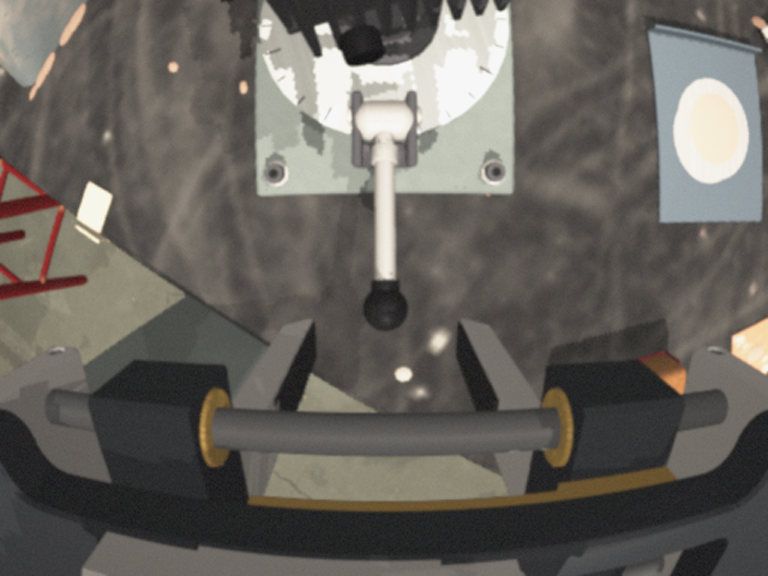

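The wrist view shows the lever parallel to the image columns, with the ball at (385,306), midway between the fingers. The base yaw is confirmed.

```bash
python3 -c "
from h import *
for z in (.065,.069,.075):print(ray('w1',385/1.5,306/1.5,z,True))
p=ray('w1',711/1.5,130/1.5,.003,True);print('patch',p)
print('lever pivot nut',ray('w1',386/1.5,122/1.5,.042,True))
print('base crn',ray('w1',258/1.5,194/1.5,.01,True),ray('w1',514/1.5,192/1.5,.01,True))"
```

```text
[ 0.38575629 -0.29175385  0.065     ]
[ 0.38693403 -0.29150459  0.069     ]
[ 0.38870063 -0.29113069  0.075     ]
patch [ 0.55939341 -0.51600691  0.003     ]
lever pivot nut [ 0.48350516 -0.27087958  0.042     ]
base crn [ 0.42576875 -0.19788665  0.01      ] [ 0.46288499 -0.36102146  0.01      ]
```

Call:
{"method": "servo_tool", "body": {
  "targets": [
    [0,0,2.5,0],
    [0,0,5,0],
    [0,0,6.7,0],
    [0,0,6.7,0]
  ]
}}

```text
time: 1.52
tool_pos: [0.3851, -0.2924, 0.0639]
ee_rot: [-3.14, 0.001, 0.213]
wrist_force: [0.2, -0.0, 1.1]
width: 0.0608
finger_force: 0.0
```

Call:
{"method": "servo_tool", "body": {
  "targets": [
    [0,0,0,0],
    [0,0,0,0],
    [0,0,0,0],
    [0,0,0,0],
    [0,0,0,0]
  ],
  "claw": 255
}}

```text
time: 2.15
tool_pos: [0.3861, -0.2909, 0.0648]
ee_rot: [-3.14, -0.0, 0.215]
wrist_force: [-0.5, 4.5, 4.7]
width: 0.0223
finger_force: 30.0
```

Call:
{"method": "servo_tool", "body": {
  "targets": [
    [0.25,0,-0.67,0],
    [0.55,0,-1.33,0],
    [0.9,0,-2.0,0],
    [1.3,0,-2.65,0],
    [1.75,0,-3.25,0],
    [2.25,0,-3.85,0],
    [2.8,0,-4.4,0],
    [3.35,0,-4.95,0]
  ]
}}

```text
time: 3.15
tool_pos: [0.4188, -0.2835, 0.1143]
ee_rot: [-3.139, 0.001, 0.215]
wrist_force: [-1.5, 4.6, -4.6]
width: 0.0225
finger_force: 30.0
```

Call:
{"method": "servo_tool", "body": {
  "targets": [
    [0,0,0,0],
    [0,0,0,0]
  ]
}}

```text
time: 3.4
tool_pos: [0.4197, -0.2834, 0.115]
ee_rot: [-3.14, -0.002, 0.215]
wrist_force: [-0.4, 5.5, -0.9]
width: 0.0224
finger_force: 30.0
```

Call:
{"method": "servo_tool", "body": {
  "targets": [
    [0,0,0,0],
    [0,0,0,0],
    [0,0,-3,0],
    [0,0,-7,0],
    [0,0,-11,0],
    [0,0,-14,0]
  ],
  "claw": 100
}}

```text
time: 4.15
tool_pos: [0.4197, -0.286, 0.2576]
ee_rot: [3.136, -0.003, 0.214]
wrist_force: [0.9, -0.0, 0.2]
width: 0.0572
finger_force: 0.0
```

```bash
python3 -c "
from h import *
st();print(mv([.5214,-.2009,.255],119.6));shot('top','t2',(170,130,320,250),5)"
```

```text
t 4.15 pos [ 0.4197 -0.286   0.2576] yaw 12.3 F [ 0.9 -0.   0.2] w 0.0572 ff 0.0
[11.74, -6.16, 0.26, np.float64(-107.3)]
```

View pics/t2.png

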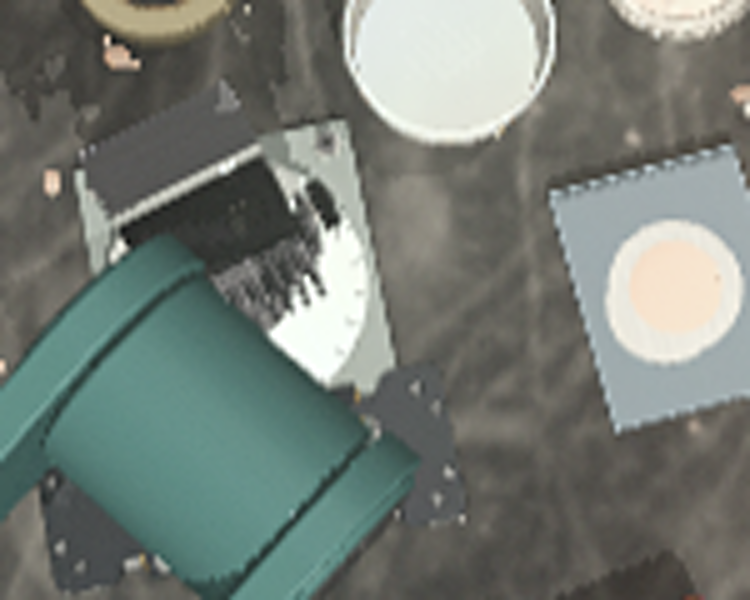

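The arm hides the lever, but the lamp is unchanged (right tilt knob at (322,203)). Next I'll go above the left tilt knob.

Call:
{"method": "servo_tool", "body": {
  "targets": [
    [1,-0.6,0,-10.5],
    [2,-1.2,0,-21],
    [3,-1.7,0,-31.5],
    [4.2,-2.2,0,-42],
    [5.3,-2.8,0,-52.5],
    [6.4,-3.4,0,-63],
    [7.5,-3.9,0,-73.5],
    [8.6,-4.5,0,-84]
  ],
  "claw": 146
}}

```text
time: 5.2
tool_pos: [0.4941, -0.2228, 0.254]
ee_rot: [3.14, 0.002, 1.686]
wrist_force: [-0.3, -0.6, 0.0]
width: 0.0402
finger_force: 0.0
```

```bash
python3 -c "
from h import *
st();print(mv([.5214,-.2009,.255],119.6))"
```

```text
t 5.2 pos [ 0.4941 -0.2228  0.254 ] yaw 96.6 F [-0.3 -0.6  0. ] w 0.0402 ff 0.0
[1.86, 2.97, -0.1, np.float64(-23.0)]
```

Call:
{"method": "servo_tool", "body": {
  "targets": [
    [0.8,1.2,0,-10],
    [1.5,2.4,0,-20],
    [1.9,3,0,-23],
    [1.9,3,0,-23],
    [1.9,3,0,-23]
  ]
}}

```text
time: 5.82
tool_pos: [0.521, -0.2006, 0.254]
ee_rot: [3.142, 0.001, 2.081]
wrist_force: [0.2, -0.0, 0.4]
width: 0.04
finger_force: 0.0
```

```bash
python3 -c "
from h import *
st();shot('wrist','w2');print(mv([.5214,-.2009,.14],119.6))"
```

```text
t 5.83 pos [ 0.521  -0.2006  0.254 ] yaw 119.2 F [ 0.2 -0.   0.4] w 0.04 ff 0.0
[-0.04, 0.03, 11.41, np.float64(-0.4)]
```

View pics/w2.png

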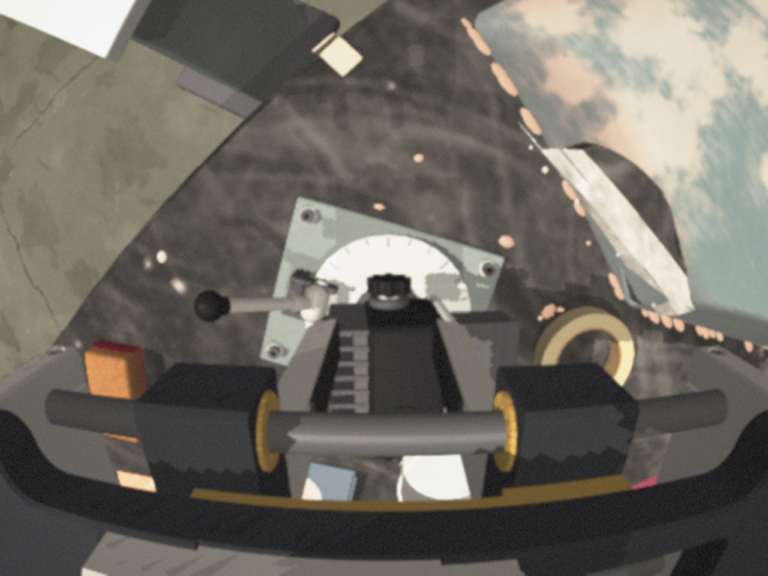

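The knob at (388,285) lies centred between the fingers.

```bash
python3 -c "
from h import *
for p in ((388,280),(388,308)):
  q=ray('w2',p[0]/1.5,p[1]/1.5,.152,True)[:2]-AX;print(np.hypot(*q),np.degrees(np.arctan2(q[1],q[0])))"
```

```text
0.06709004990591401 118.6979336193726
0.049121485232990106 118.48909465197167
```

Call:
{"method": "servo_tool", "body": {
  "targets": [
    [0,0,3,-0.4],
    [0,0,6,-0.4],
    [0,0,9,-0.4],
    [0,0,11.4,-0.4],
    [0,0,11.4,-0.4]
  ]
}}

```text
time: 6.5
tool_pos: [0.5195, -0.1999, 0.1377]
ee_rot: [-3.139, -0.004, 2.088]
wrist_force: [-0.3, 0.2, -0.9]
width: 0.0398
finger_force: 0.0
```

Call:
{"method": "servo_tool", "body": {
  "targets": [
    [0,0,0,0],
    [-0.06,0.86,0,8],
    [-0.24,1.71,0,16],
    [-0.54,2.52,0,24],
    [-0.94,3.29,0,32],
    [-1.45,3.99,0,40],
    [-2.05,4.61,0,48],
    [-2.73,5.14,0,56]
  ],
  "claw": 168
}}

```text
time: 7.5
tool_pos: [0.5798, -0.199, 0.142]
ee_rot: [3.139, 0.001, 1.107]
wrist_force: [-2.0, -1.0, 0.6]
width: 0.0322
finger_force: 0.6
```

```bash
python3 -c "
from h import *
st();p=get_obs()['tool_pos'][:2]-AX;print(np.hypot(*p),np.degrees(np.arctan2(p[1],p[0])))"
```

```text
t 7.5 pos [ 0.5798 -0.199   0.142 ] yaw 63.4 F [-2.  -1.   0.6] w 0.0322 ff 0.6
0.062336549633715085 63.537672573341744
```

Call:
{"method": "servo_tool", "body": {
  "targets": [
    [-0.06,0.86,0,8],
    [-0.24,1.71,0,16],
    [-0.54,2.52,0,24],
    [-0.94,3.29,0,32],
    [-1.45,3.99,0,40],
    [-2.05,4.61,0,48],
    [-2.73,5.14,0,56],
    [-2.73,5.14,0,56]
  ]
}}

```text
time: 8.5
tool_pos: [0.614, -0.2466, 0.1417]
ee_rot: [3.14, -0.002, 0.135]
wrist_force: [0.6, -0.3, -0.1]
width: 0.0321
finger_force: 0.0
```

```bash
python3 -c "
from h import *
st();p=get_obs()['tool_pos'][:2]-AX;print(np.hypot(*p),np.degrees(np.arctan2(p[1],p[0])));print(np.round(get_obs()['joint_positions'],2))"
```

```text
t 8.5 pos [ 0.614  -0.2466  0.1417] yaw 7.7 F [ 0.6 -0.3 -0.1] w 0.0321 ff 0.0
0.06248929854431447 7.523490388183573
[-0.47  0.36  1.2  -0.    1.58  0.97]
```

Call:
{"method": "servo_tool", "body": {
  "targets": [
    [-0.01,0.31,0,2.9],
    [-0.03,0.62,0,5.7],
    [-0.03,0.62,0,5.7]
  ]
}}

```text
time: 8.88
tool_pos: [0.6143, -0.2519, 0.1412]
ee_rot: [3.141, -0.002, 0.037]
wrist_force: [-0.2, -0.0, 1.0]
width: 0.0318
finger_force: 0.1
```

Call:
{"method": "servo_tool", "body": {
  "targets": [
    [0,0,0,0],
    [0,0,0,0],
    [0,0,0,0]
  ],
  "claw": 200
}}

```text
time: 9.25
tool_pos: [0.6144, -0.2515, 0.1408]
ee_rot: [3.142, -0.002, 0.036]
wrist_force: [2.1, 1.9, 3.2]
width: 0.0239
finger_force: 30.0
```

Call:
{"method": "servo_tool", "body": {
  "targets": [
    [0,0,0,0],
    [0,0,0,0],
    [0,0,-4,0],
    [0,0,-8,0],
    [0,0,-11,0],
    [-5,0,-11,0],
    [-10,0,-11,0],
    [-16,0,-11,0]
  ],
  "claw": 146
}}

```text
time: 10.25
tool_pos: [0.4521, -0.2578, 0.2492]
ee_rot: [3.141, 0.001, 0.035]
wrist_force: [-0.6, -1.2, 0.5]
width: 0.0401
finger_force: 0.0
```

```bash
python3 -c "
from h import *
st();shot('top','t3');shot('scene','s3')
a=np.load('pics/t3.npz')['im'][140:260,200:300];b=np.load('pics/s3.npz')['im'][120:240,205:305]
cv2.imwrite('pics/m3.png',cv2.resize(np.hstack([a,b]),None,fx=4,fy=4,interpolation=cv2.INTER_CUBIC))"
```

```text
t 10.25 pos [ 0.4521 -0.2578  0.2492] yaw 2.0 F [-0.6 -1.2  0.5] w 0.0401 ff 0.0
```

View pics/m3.png

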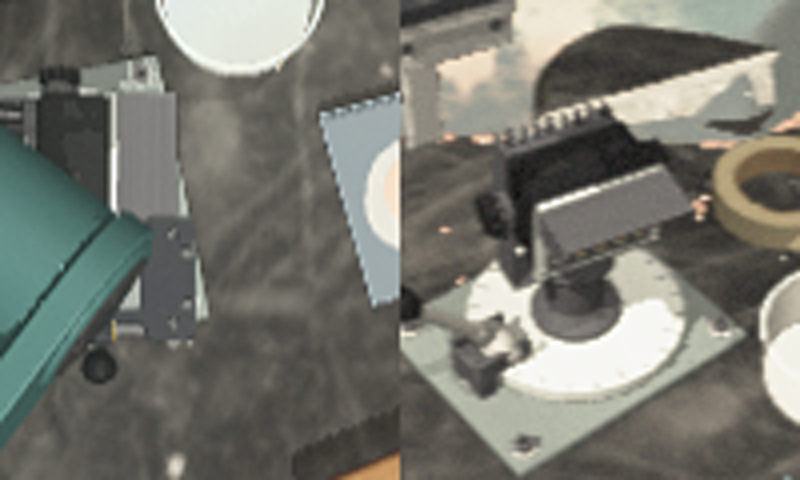

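```bash
cat >> h.py <<'E'
def head(p,yw,T,ax=AX):
    a,t=np.radians(yw),np.radians(T); x,y,z=p
    X=x*np.cos(t)+z*np.sin(-t)*1.0; Z=-x*np.sin(t)+z*np.cos(t)  # T = tilt down
    X=x*np.cos(t)-z*np.sin(t)*-1 if False else x*np.cos(t)+z*np.sin(t)
    return np.array([ax[0]+X*np.cos(a)-y*np.sin(a),ax[1]+X*np.sin(a)+y*np.cos(a),.141+Z])/1.0
E
python3 -c "
from h import *
pts={'hoodL':(78,45,34),'hoodR':(78,-45,34),'rootL':(40,45,34),'rootR':(40,-45,34),'rearL':(-40,45,33),'rearR':(-40,-45,33),'kL':(0,66,0)}
for T in (0,10,20,30):
  print(T)
  for n,p in pts.items():
    P=head(np.array(p)/1000,-88.2,T);u=proj('t3',P);w=proj('s3',P)
    print(n,((u-[200,140])*4).round(),((w-[205,120])*4+[400,0]).round())"
```

```text
0
hoodL [174.  88.] [693. 197.]
hoodR [175. 222.] [563. 243.]
rootL [117.  88.] [662. 162.]
rootR [117. 223.] [535. 206.]
rearL [-4. 89.] [604.  94.]
rearR [ -5. 224.] [481. 133.]
kL [60. 69.] [659. 157.]
10
hoodL [181.  92.] [695. 219.]
hoodR [182. 225.] [566. 265.]
rootL [125.  91.] [666. 176.]
rootR [125. 224.] [539. 220.]
rearL [ 5. 87.] [608.  92.]
rearR [  4. 222.] [485. 131.]
kL [60. 69.] [659. 157.]
20
hoodL [184.  97.] [696. 238.]
hoodR [185. 228.] [568. 285.]
rootL [131.  93.] [669. 189.]
rootR [132. 226.] [542. 233.]
rearL [15. 85.] [614.  91.]
rearR [ 14. 221.] [489. 131.]
kL [60. 69.] [659. 157.]
30
hoodL [184. 101.] [694. 254.]
hoodR [184. 230.] [568. 301.]
rootL [135.  96.] [670. 201.]
rootR [136. 227.] [544. 246.]
rearL [27. 84.] [619.  93.]
rearR [ 26. 220.] [494. 134.]
kL [60. 69.] [659. 157.]
```

Scene crop: hood front corner at (693,207). Top crop: hood front edge u≈176, tilt knob (60,72). That puts the swivel right at about -88° and the tilt at about 4° down, where about 27.5° is needed. Next I'll press the hood with closed fingers.

```bash
python3 -c "
from h import *
print(mv([.5547,-.3398,.25],91.8))"
```

```text
[10.34, 8.59, -0.1, np.float64(-90.0)]
```

Call:
{"method": "servo_tool", "body": {
  "targets": [
    [1.2,1,0,-10.5],
    [2.4,2,0,-21],
    [3.6,3,0,-31.5],
    [4.8,4,0,-42],
    [6,5,0,-52.5],
    [7.2,6,0,-63],
    [8.5,7,0,-73.5],
    [10.3,8.6,0,-83]
  ],
  "claw": 255
}}

```text
time: 11.35
tool_pos: [0.5609, -0.3403, 0.2497]
ee_rot: [3.142, 0.0, 1.489]
wrist_force: [-0.2, 0.7, -0.0]
width: 0.0006
finger_force: 0.0
```

```bash
python3 -c "
from h import *
st();print(mv([.5547,-.3398,.20],91.8))"
```

```text
t 11.35 pos [ 0.5609 -0.3403  0.2497] yaw 85.3 F [-0.2  0.7 -0. ] w 0.0006 ff 0.0
[-0.0, -0.62, 4.97, np.float64(-6.5)]
```

Call:
{"method": "servo_tool", "body": {
  "targets": [
    [0,0,2,-6.5],
    [0,0,4.5,-6.5],
    [0,0,4.5,-6.5],
    [0,0,4.5,-6.5]
  ]
}}

```text
time: 11.85
tool_pos: [0.5603, -0.3401, 0.2056]
ee_rot: [3.141, 0.001, 1.597]
wrist_force: [-0.2, -0.2, -0.4]
width: 0.0007
finger_force: 0.0
```

```bash
python3 -c "
from h import *
st();print(mv([.5547,-.3398,.19],91.8))"
```

```text
t 11.85 pos [ 0.5603 -0.3401  0.2056] yaw 91.5 F [-0.2 -0.2 -0.4] w 0.0007 ff 0.0
[0.05, -0.56, 1.56, np.float64(-0.3)]
```

Call:
{"method": "servo_tool", "body": {
  "targets": [
    [0,-0.55,0.8,0],
    [0,-0.55,1.5,0],
    [0,-0.55,1.8,0],
    [0,-0.55,2.1,0],
    [0,-0.55,2.1,0]
  ]
}}

```text
time: 12.48
tool_pos: [0.5542, -0.3399, 0.1837]
ee_rot: [-3.141, -0.0, 1.597]
wrist_force: [-0.5, 0.3, -0.2]
width: 0.0005
finger_force: 0.0
```

Call:
{"method": "servo_tool", "body": {
  "targets": [
    [0,0,0.2,0],
    [0,0,0.4,0]
  ]
}}

```text
time: 12.72
tool_pos: [0.5545, -0.3406, 0.1809]
ee_rot: [3.14, 0.002, 1.597]
wrist_force: [-1.0, -1.7, 2.8]
width: 0.0004
finger_force: 1.5
```

Call:
{"method": "servo_tool", "body": {
  "targets": [
    [0,0,0.4,0],
    [0,0,0.8,0],
    [0,0,1.2,0],
    [0,0,1.6,0],
    [0,0,2.0,0],
    [0,0,2.4,0],
    [0,0,2.6,0],
    [0,0,2.6,0]
  ]
}}

```text
time: 13.72
tool_pos: [0.5543, -0.3406, 0.1533]
ee_rot: [3.142, 0.001, 1.596]
wrist_force: [0.7, -4.3, 2.3]
width: 0.0002
finger_force: 2.0
```

```bash
cat > t.py <<'E'
from h import *
from scipy.optimize import brentq
st();o=get_obs()['tool_pos'];r=np.hypot(*(o[:2]-AX))
def f(T):
    t=np.radians(T);h=r-.008;x=(h-.034*np.sin(t))/np.cos(t)
    return .141-x*np.sin(t)+.034*np.cos(t)-(o[2]-.014)
print('r',r,'T',brentq(f,-10,60))
E
python3 t.py
```

```text
t 13.72 pos [ 0.5543 -0.3406  0.1533] yaw 91.5 F [ 0.7 -4.3  2.3] w 0.0002 ff 2.0
r 0.08583243307340199 T 27.125885908578795
```

Call:
{"method": "servo_tool", "body": {
  "targets": [
    [0,0,-2,0],
    [0,0,-6,0],
    [0,0,-10,0],
    [-4,-4,-11,0],
    [-8,-8,-11,0],
    [-12,-13,-11,0],
    [-16,-18,-11,0],
    [-18,-22,-11,0]
  ]
}}

```text
time: 14.72
tool_pos: [0.3375, -0.5253, 0.2613]
ee_rot: [-3.141, -0.006, 1.597]
wrist_force: [0.0, 0.5, -0.8]
width: 0.0005
finger_force: 0.0
```

```bash
python3 -c "
from h import *
st();shot('top','t4');shot('scene','s4')
a=np.load('pics/t4.npz')['im'][140:260,180:340];b=np.load('pics/s4.npz')['im'][120:240,190:350]
cv2.imwrite('pics/m4.png',np.vstack([cv2.resize(a,None,fx=5,fy=5,interpolation=cv2.INTER_CUBIC)]))
cv2.imwrite('pics/m5.png',np.vstack([cv2.resize(b,None,fx=5,fy=5,interpolation=cv2.INTER_CUBIC)]))
"
```

```text
t 14.72 pos [ 0.3375 -0.5253  0.2613] yaw 91.5 F [ 0.   0.5 -0.8] w 0.0005 ff 0.0
```

View pics/m4.png

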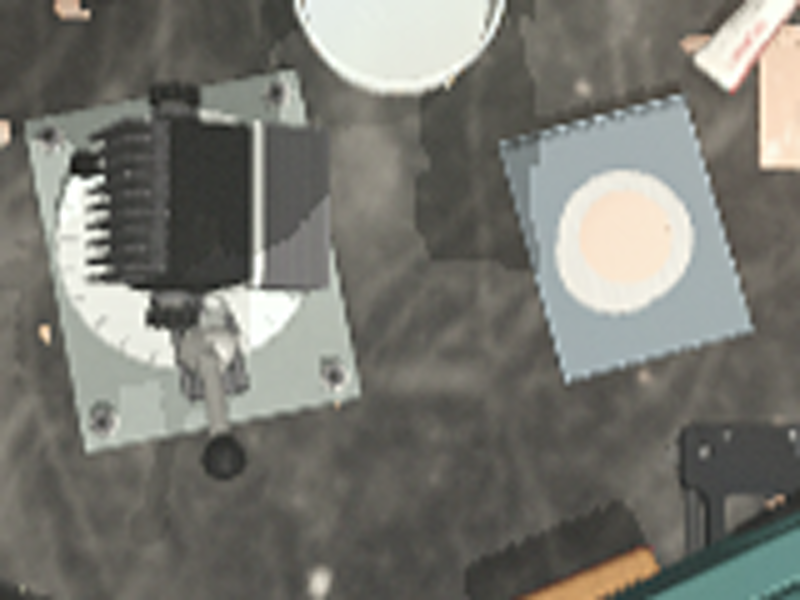

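Top crop (5x): lamp faces the panel; tilt knobs (175,95),(172,312), hood front edge u≈328 (v 128–287), strip u≈257, and the patch unmoved at (626,237).

View pics/m5.png

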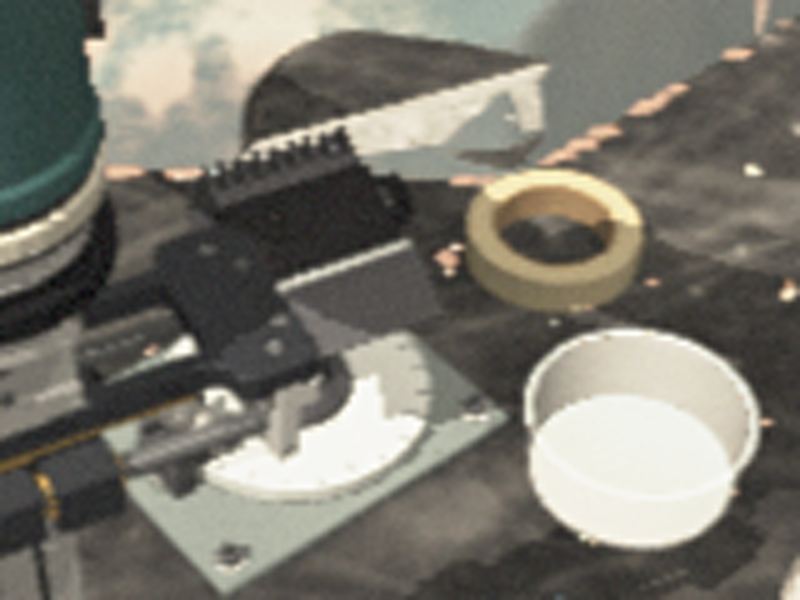

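```bash
python3 -c "
from h import *
t=lambda u,v,z:ray('t4',180+u/5,140+v/5,z)
a,b=t(175,95,.141),t(172,312,.141);print('axis mid',(a+b)/2,'yaw',np.degrees(np.arctan2(*(a-b)[[1,0]]))-90)
a,b=t(257,122,.15),t(257,285,.15);print('strip yaw',np.degrees(np.arctan2(*(a-b)[[1,0]]))-90)
a,b=t(329,130,.137),t(328,288,.137);print('hood',a,b,'yaw',np.degrees(np.arctan2(*(a-b)[[1,0]]))-90)
pts={'hoodL':(78,45,34),'hoodR':(78,-45,34),'rootL':(40,45,34),'rootR':(40,-45,34),'rearL':(-40,45,33),'rearR':(-40,-45,33),'kL':(0,60,0),'kR':(0,-60,0)}
for T in (24,27,30):
  print(T)
  for n,p in pts.items():
    P=head(np.array(p)/1000,-88.2,T);u=proj('t4',P);w=proj('s4',P)
    print(n,((u-[180,140])*5).round(),((w-[190,120])*5).round())"
```

```text
axis mid [ 0.55297668 -0.25410024  0.141     ] yaw -88.7560957984488
strip yaw -88.27684913664082
hood [ 0.59635067 -0.33762934  0.137     ] [ 0.50889428 -0.33931858  0.137     ] yaw -88.89345431729004
24
hoodL [331. 123.] [445. 306.]
hoodR [332. 286.] [286. 365.]
rootL [267. 118.] [412. 243.]
rootR [267. 283.] [254. 298.]
rearL [125. 106.] [345. 115.]
rearR [124. 276.] [189. 165.]
kL [175.  96.] [389. 199.]
kR [174. 314.] [185. 269.]
27
hoodL [330. 125.] [444. 312.]
hoodR [331. 287.] [286. 371.]
rootL [268. 119.] [412. 247.]
rootR [268. 283.] [255. 303.]
rearL [129. 106.] [347. 116.]
rearR [128. 276.] [191. 166.]
kL [175.  96.] [389. 199.]
kR [174. 314.] [185. 269.]
30
hoodL [330. 126.] [443. 318.]
hoodR [331. 288.] [286. 376.]
rootL [269. 120.] [413. 252.]
rootR [269. 284.] [255. 308.]
rearL [134. 105.] [349. 117.]
rearR [133. 275.] [193. 167.]
kL [175.  96.] [389. 199.]
kR [174. 314.] [185. 269.]
```

Scene crop: hood corner (443,314), so the tilt is about 27–28°; yaw is about -88.3° and both agree with the aim. Now the lever.

```bash
python3 -c "
from h import *
print(ray('t4',180+224/5,140+457/5,.12));print(mv([.4195,-.2843,.21],12.3),mv([.4195,-.2843,.115],12.3))"
```

```text
[ 0.41668433 -0.28498567  0.12      ]
[24.03, 8.92, 5.16, np.float64(78.9)] [24.03, 8.92, 14.66, np.float64(78.9)]
```

Call:
{"method": "servo_tool", "body": {
  "targets": [
    [3,1.1,0.5,10],
    [6,2.2,1,20],
    [9,3.3,2,30],
    [12,4.4,3,40],
    [15,5.5,4,50],
    [18,6.7,5,60],
    [21,7.8,5.2,70],
    [24,8.9,5.2,79]
  ],
  "claw": 100
}}

```text
time: 15.82
tool_pos: [0.4221, -0.2797, 0.21]
ee_rot: [-3.136, 0.001, 0.215]
wrist_force: [0.8, -0.6, 0.3]
width: 0.0575
finger_force: 0.0
```

Call:
{"method": "servo_tool", "body": {
  "targets": [
    [0,0,0,0],
    [0,0,0,0]
  ]
}}

```text
time: 16.08
tool_pos: [0.4218, -0.2826, 0.2112]
ee_rot: [-3.14, 0.001, 0.221]
wrist_force: [-1.2, -0.2, -0.6]
width: 0.0571
finger_force: 0.0
```

```bash
python3 -c "
from h import *
st();print(mv([.4192,-.2843,.115],12.3))"
```

```text
t 16.07 pos [ 0.4218 -0.2826  0.2112] yaw 12.7 F [-1.2 -0.2 -0.6] w 0.0571 ff 0.0
[-0.29, 0.11, 9.62, np.float64(0.4)]
```

Call:
{"method": "servo_tool", "body": {
  "targets": [
    [-0.3,0.1,3,0.4],
    [-0.3,0.1,6,0.4],
    [-0.3,0.1,8.5,0.4],
    [-0.3,0.1,9.6,0.4],
    [-0.3,0.1,9.6,0.4]
  ]
}}

```text
time: 16.7
tool_pos: [0.4185, -0.2851, 0.1153]
ee_rot: [-3.14, 0.001, 0.211]
wrist_force: [0.7, -0.1, -0.2]
width: 0.0572
finger_force: 0.0
```

Call:
{"method": "servo_tool", "body": {
  "targets": [
    [0,0,0,0],
    [0,0,0,0],
    [0,0,0,0],
    [0,0,0,0]
  ],
  "claw": 255
}}

```text
time: 17.2
tool_pos: [0.4186, -0.2835, 0.1163]
ee_rot: [-3.138, 0.0, 0.212]
wrist_force: [-1.5, 3.4, 2.6]
width: 0.0226
finger_force: 30.0
```

Call:
{"method": "servo_tool", "body": {
  "targets": [
    [-0.3,0,0.25,0],
    [-0.57,0,0.51,0],
    [-0.84,0,0.78,0],
    [-1.1,0,1.07,0],
    [-1.35,0,1.35,0],
    [-1.6,0,1.65,0],
    [-1.6,0,1.65,0]
  ]
}}

```text
time: 18.08
tool_pos: [0.403, -0.2871, 0.099]
ee_rot: [-3.139, 0.0, 0.211]
wrist_force: [-0.4, 5.1, 1.9]
width: 0.0224
finger_force: 30.0
```

Call:
{"method": "servo_tool", "body": {
  "targets": [
    [-0.25,0,0.31,0],
    [-0.25,0,0.31,0]
  ]
}}

```text
time: 18.32
tool_pos: [0.4007, -0.2876, 0.0959]
ee_rot: [-3.139, -0.0, 0.211]
wrist_force: [-0.2, 5.8, 0.5]
width: 0.0228
finger_force: 30.0
```

Call:
{"method": "servo_tool", "body": {
  "targets": [
    [-0.21,0,0.31,0],
    [-0.21,0,0.31,0]
  ]
}}

```text
time: 18.58
tool_pos: [0.3986, -0.2881, 0.0928]
ee_rot: [-3.139, 0.0, 0.211]
wrist_force: [-0.9, 4.9, 1.0]
width: 0.0225
finger_force: 30.0
```

Call:
{"method": "servo_tool", "body": {
  "targets": [
    [-0.2,0,0.33,0],
    [-0.2,0,0.33,0]
  ]
}}

```text
time: 18.82
tool_pos: [0.3966, -0.2886, 0.0896]
ee_rot: [-3.139, 0.0, 0.211]
wrist_force: [-0.5, 5.3, 1.7]
width: 0.0223
finger_force: 30.0
```

Call:
{"method": "servo_tool", "body": {
  "targets": [
    [-0.2,0,0.33,0],
    [-0.2,0,0.33,0]
  ]
}}

```text
time: 19.08
tool_pos: [0.3948, -0.289, 0.0864]
ee_rot: [-3.139, -0.0, 0.211]
wrist_force: [-0.5, 6.0, 1.3]
width: 0.0223
finger_force: 30.0
```

Call:
{"method": "servo_tool", "body": {
  "targets": [
    [-0.1,0,0.17,0],
    [-0.1,0,0.17,0]
  ]
}}

```text
time: 19.32
tool_pos: [0.394, -0.2892, 0.0851]
ee_rot: [-3.139, -0.001, 0.212]
wrist_force: [-0.7, 5.2, 2.1]
width: 0.0224
finger_force: 30.0
```

Call:
{"method": "servo_tool", "body": {
  "targets": [
    [-0.1,0,0.17,0],
    [-0.1,0,0.17,0]
  ]
}}

```text
time: 19.58
tool_pos: [0.3932, -0.2894, 0.0835]
ee_rot: [-3.139, -0.001, 0.212]
wrist_force: [-0.8, 6.0, 3.6]
width: 0.0228
finger_force: 30.0
```

Call:
{"method": "servo_tool", "body": {
  "targets": [
    [-0.09,0,0.17,0],
    [-0.09,0,0.17,0]
  ]
}}

```text
time: 19.82
tool_pos: [0.3923, -0.2896, 0.0819]
ee_rot: [-3.139, -0.001, 0.212]
wrist_force: [-0.3, 6.5, 4.3]
width: 0.0226
finger_force: 30.0
```

Call:
{"method": "servo_tool", "body": {
  "targets": [
    [-0.09,0,0.17,0],
    [-0.09,0,0.17,0]
  ]
}}

```text
time: 20.08
tool_pos: [0.3915, -0.2898, 0.0803]
ee_rot: [-3.139, -0.001, 0.212]
wrist_force: [-1.0, 6.1, 4.6]
width: 0.0218
finger_force: 30.0
```

Call:
{"method": "servo_tool", "body": {
  "targets": [
    [-0.08,0,0.17,0],
    [-0.08,0,0.17,0]
  ]
}}

```text
time: 20.32
tool_pos: [0.3907, -0.2899, 0.0787]
ee_rot: [-3.139, -0.001, 0.211]
wrist_force: [-1.1, 6.6, 4.7]
width: 0.0225
finger_force: 30.0
```

Force is beginning to rise, so I'll carry on.

Call:
{"method": "servo_tool", "body": {
  "targets": [
    [-0.08,0,0.18,0],
    [-0.16,0,0.35,0],
    [-0.16,0,0.35,0]
  ]
}}

```text
time: 20.7
tool_pos: [0.3892, -0.2903, 0.0754]
ee_rot: [-3.14, -0.001, 0.212]
wrist_force: [-1.2, 6.6, 5.2]
width: 0.0222
finger_force: 30.0
```

Call:
{"method": "servo_tool", "body": {
  "targets": [
    [-0.07,0,0.18,0],
    [-0.07,0,0.18,0]
  ]
}}

```text
time: 20.95
tool_pos: [0.3886, -0.2904, 0.0737]
ee_rot: [-3.14, -0.001, 0.212]
wrist_force: [-1.2, 6.4, 6.5]
width: 0.0221
finger_force: 30.0
```

Call:
{"method": "servo_tool", "body": {
  "targets": [
    [-0.07,0,0.18,0],
    [-0.07,0,0.18,0]
  ]
}}

```text
time: 21.2
tool_pos: [0.3878, -0.2906, 0.072]
ee_rot: [-3.14, -0.001, 0.212]
wrist_force: [-1.3, 7.1, 6.5]
width: 0.0222
finger_force: 30.0
```

Call:
{"method": "servo_tool", "body": {
  "targets": [
    [-0.07,0,0.18,0],
    [-0.13,0,0.36,0],
    [-0.13,0,0.36,0]
  ]
}}

```text
time: 21.58
tool_pos: [0.3865, -0.2909, 0.0685]
ee_rot: [-3.14, -0.001, 0.212]
wrist_force: [-1.3, 6.8, 6.5]
width: 0.0223
finger_force: 30.0
```

Call:
{"method": "servo_tool", "body": {
  "targets": [
    [-0.06,0,0.18,0],
    [-0.12,0,0.36,0],
    [-0.12,0,0.36,0]
  ]
}}

```text
time: 21.95
tool_pos: [0.3854, -0.2912, 0.0651]
ee_rot: [-3.14, -0.001, 0.211]
wrist_force: [-2.0, 7.0, 8.2]
width: 0.0224
finger_force: 30.0
```

Call:
{"method": "servo_tool", "body": {
  "targets": [
    [-0.05,0,0.18,0],
    [-0.05,0,0.18,0]
  ]
}}

```text
time: 22.2
tool_pos: [0.3849, -0.2913, 0.0634]
ee_rot: [-3.14, -0.001, 0.212]
wrist_force: [-1.6, 8.1, 8.6]
width: 0.0224
finger_force: 30.0
```

Call:
{"method": "servo_tool", "body": {
  "targets": [
    [-0.05,0,0.18,0],
    [-0.1,0,0.36,0],
    [-0.1,0,0.36,0]
  ]
}}

```text
time: 22.58
tool_pos: [0.3839, -0.2915, 0.0599]
ee_rot: [-3.14, -0.001, 0.212]
wrist_force: [-2.2, 8.4, 8.2]
width: 0.0226
finger_force: 30.0
```

Call:
{"method": "servo_tool", "body": {
  "targets": [
    [-0.04,0,0.18,0],
    [-0.08,0,0.36,0],
    [-0.08,0,0.36,0]
  ]
}}

```text
time: 22.95
tool_pos: [0.383, -0.2917, 0.0564]
ee_rot: [-3.14, -0.001, 0.212]
wrist_force: [-2.8, 7.1, 9.9]
width: 0.0226
finger_force: 30.0
```

Call:
{"method": "servo_tool", "body": {
  "targets": [
    [-0.04,0,0.18,0],
    [-0.07,0,0.36,0],
    [-0.07,0,0.36,0]
  ]
}}

```text
time: 23.32
tool_pos: [0.3823, -0.2919, 0.0529]
ee_rot: [-3.14, -0.001, 0.211]
wrist_force: [-4.3, 8.8, 10.3]
width: 0.0223
finger_force: 30.0
```

Call:
{"method": "servo_tool", "body": {
  "targets": [
    [-0.03,0,0.18,0],
    [-0.06,0,0.37,0],
    [-0.06,0,0.37,0]
  ]
}}

```text
time: 23.7
tool_pos: [0.3817, -0.2921, 0.0493]
ee_rot: [-3.14, -0.001, 0.212]
wrist_force: [-3.5, 8.2, 11.0]
width: 0.0225
finger_force: 30.0
```

Call:
{"method": "servo_tool", "body": {
  "targets": [
    [-0.02,0,0.18,0],
    [-0.04,0,0.37,0],
    [-0.04,0,0.37,0]
  ]
}}

```text
time: 24.08
tool_pos: [0.3812, -0.2922, 0.0457]
ee_rot: [-3.14, -0.0, 0.211]
wrist_force: [-3.4, 8.3, 11.4]
width: 0.0224
finger_force: 30.0
```

Call:
{"method": "servo_tool", "body": {
  "targets": [
    [-0.02,0,0.18,0],
    [-0.02,0,0.18,0]
  ]
}}

```text
time: 24.32
tool_pos: [0.381, -0.2922, 0.044]
ee_rot: [-3.14, -0.0, 0.211]
wrist_force: [-3.6, 8.7, 12.7]
width: 0.0225
finger_force: 30.0
```

Call:
{"method": "servo_tool", "body": {
  "targets": [
    [-0.01,0,0.18,0],
    [-0.02,0,0.37,0],
    [-0.02,0,0.37,0]
  ]
}}

```text
time: 24.7
tool_pos: [0.3807, -0.2923, 0.0401]
ee_rot: [-3.14, -0.0, 0.211]
wrist_force: [-3.9, 8.8, 11.3]
width: 0.0226
finger_force: 30.0
```

Call:
{"method": "servo_tool", "body": {
  "targets": [
    [0,0,0.18,0],
    [0,0,0.37,0],
    [0,0,0.37,0]
  ]
}}

```text
time: 25.08
tool_pos: [0.3805, -0.2923, 0.0365]
ee_rot: [-3.14, 0.0, 0.212]
wrist_force: [-4.5, 8.0, 11.9]
width: 0.0224
finger_force: 30.0
```

Call:
{"method": "servo_tool", "body": {
  "targets": [
    [0,0,0.15,0],
    [0,0,0.15,0]
  ]
}}

```text
time: 25.32
tool_pos: [0.3805, -0.2924, 0.0351]
ee_rot: [-3.14, 0.001, 0.211]
wrist_force: [-4.4, 8.3, 11.8]
width: 0.0222
finger_force: 30.0
```

Call:
{"method": "servo_tool", "body": {
  "targets": [
    [0,0,0,0],
    [0,0,0,0],
    [0,0,-3,0],
    [0,0,-6,0],
    [0,0,-8,0],
    [0,0,-8,0]
  ],
  "claw": 120
}}

```text
time: 26.08
tool_pos: [0.3818, -0.2948, 0.1148]
ee_rot: [3.137, -0.002, 0.211]
wrist_force: [-0.2, -1.6, -0.1]
width: 0.0497
finger_force: 0.0
```

```bash
python3 -c "
from h import *
shot('wrist','w5');st()
d=np.load('pics/w5.npz');g=d['im'].max(2)
# darkest-window search along lever line; predict pixel of ball for each angle
K,T=d['K'],d['T'];b=np.radians(BY)
for th in range(-2,52,3):
  t=np.radians(th);r=.066+.11*np.cos(t);P=np.array([AX[0]-r*np.cos(b),AX[1]-r*np.sin(b),.036+.11*np.sin(t)])
  c=T[:3,:3]@P+T[:3,3];q=np.array([c[0],-c[1]]);n=np.linalg.norm(q);a=np.arctan2(n,-c[2]);u=q/n*a*K[0,0]+K[:2,2]
  u0,v0=u.round().astype(int);print(th,u.round(1),g[v0-6:v0+7,u0-6:u0+7].mean().round(1))
"
```

```text
t 26.12 pos [ 0.381  -0.294   0.1133] yaw 12.1 F [-1.2  0.3 -0.4] w 0.0495 ff 0.0
-2 [252.5 199.7] 46.9
1 [252.5 201.6] 49.5
4 [252.4 203.2] 51.0
7 [252.3 204.6] 53.7
10 [252.2 205.6] 54.5
13 [252.1 206.3] 54.5
16 [252.  206.6] 54.9
19 [251.9 206.5] 54.9
22 [251.8 206.1] 54.5
25 [251.7 205.1] 53.7
28 [251.6 203.7] 52.4
31 [251.4 201.7] 49.2
34 [251.3 199.1] 45.5
37 [251.1 195.9] 44.2
40 [250.9 192.1] 51.6
43 [250.8 187.6] 102.4
46 [250.6 182.3] 182.8
49 [250.4 176.3] 209.6
```

```bash
python3 -c "
from h import *
d=np.load('pics/w5.npz');g=d['im'].max(2)
print('col',[(v,int(g[v,252])) for v in range(150,232,3)])
for v in (190,194,198,202,206): print(v,g[v,226:282:2].tolist())
d=np.load('pics/w1.npz');g=d['im'].max(2);print('w1',g[204,226:290:2].tolist())
"
```

```text
col [(150, 246), (153, 246), (156, 246), (159, 246), (162, 245), (165, 246), (168, 246), (171, 246), (174, 245), (177, 245), (180, 245), (183, 244), (186, 148), (189, 56), (192, 56), (195, 35), (198, 40), (201, 53), (204, 61), (207, 56), (210, 69), (213, 52), (216, 52), (219, 84), (222, 90), (225, 90), (228, 90), (231, 87)]
190 [83, 81, 83, 81, 82, 84, 87, 91, 96, 58, 40, 48, 51, 52, 56, 56, 48, 39, 68, 90, 89, 92, 94, 93, 84, 87, 82, 83]
194 [83, 83, 80, 83, 79, 83, 83, 80, 53, 37, 40, 35, 31, 36, 39, 41, 40, 35, 39, 60, 90, 96, 95, 90, 88, 85, 86, 82]
198 [85, 83, 81, 82, 81, 82, 79, 44, 33, 36, 41, 41, 40, 40, 39, 44, 42, 39, 34, 37, 51, 88, 91, 87, 85, 83, 85, 80]
202 [85, 87, 84, 86, 84, 79, 66, 37, 35, 38, 45, 43, 50, 57, 59, 61, 52, 46, 46, 45, 35, 75, 89, 88, 84, 80, 80, 80]
206 [84, 83, 83, 81, 78, 77, 70, 44, 46, 45, 52, 54, 53, 59, 60, 58, 51, 42, 47, 40, 41, 85, 93, 87, 82, 82, 82, 82]
w1 [84, 84, 78, 84, 81, 76, 80, 74, 46, 35, 40, 45, 44, 47, 51, 57, 53, 52, 55, 40, 35, 35, 40, 72, 81, 80, 74, 74, 81, 83, 88, 94]
```

Call:
{"method": "servo_tool", "body": {
  "targets": [
    [0,0,-2,0],
    [0,0,-4,0],
    [0,0,-4,0],
    [0,0,-4,0]
  ]
}}

```text
time: 26.62
tool_pos: [0.3802, -0.2928, 0.1514]
ee_rot: [-3.14, 0.002, 0.211]
wrist_force: [-0.6, 0.3, 0.9]
width: 0.0496
finger_force: 0.0
```

Call:
{"method": "servo_tool", "body": {
  "targets": [
    [0.1,0,0,0],
    [0.1,0,0,0],
    [0.1,0,3,0],
    [0.1,0,5,0],
    [0.1,0,6.5,0],
    [0.1,0,6.5,0]
  ],
  "claw": 255
}}

```text
time: 27.38
tool_pos: [0.3811, -0.2924, 0.0868]
ee_rot: [-3.139, 0.002, 0.211]
wrist_force: [-0.4, -0.1, 0.8]
width: 0.0004
finger_force: 0.0
```

Call:
{"method": "servo_tool", "body": {
  "targets": [
    [0,0,0.3,0],
    [0,0,0.6,0],
    [0,0,0.6,0]
  ]
}}

```text
time: 27.75
tool_pos: [0.3819, -0.2932, 0.0825]
ee_rot: [3.141, -0.0, 0.211]
wrist_force: [-0.4, -0.0, 0.1]
width: 0.0003
finger_force: 0.0
```

Call:
{"method": "servo_tool", "body": {
  "targets": [
    [0,0,0.2,0],
    [0,0,0.4,0],
    [0,0,0.4,0]
  ]
}}

```text
time: 28.12
tool_pos: [0.3816, -0.2929, 0.078]
ee_rot: [-3.141, 0.0, 0.211]
wrist_force: [0.3, -0.1, -0.7]
width: 0.0003
finger_force: 0.0
```

Call:
{"method": "servo_tool", "body": {
  "targets": [
    [0,0,0.2,0],
    [0,0,0.4,0],
    [0,0,0.4,0]
  ]
}}

```text
time: 28.5
tool_pos: [0.3816, -0.2929, 0.0739]
ee_rot: [-3.141, 0.0, 0.211]
wrist_force: [-0.2, 0.3, -0.1]
width: 0.0002
finger_force: 0.0
```

Call:
{"method": "servo_tool", "body": {
  "targets": [
    [0,0,0.2,0],
    [0,0,0.4,0],
    [0,0,0.4,0]
  ]
}}

```text
time: 28.88
tool_pos: [0.3817, -0.2933, 0.0714]
ee_rot: [3.141, 0.0, 0.211]
wrist_force: [-2.8, 1.5, 6.8]
width: 0.0005
finger_force: 3.0
```

Call:
{"method": "servo_tool", "body": {
  "targets": [
    [0,0,0.15,0],
    [0,0,0.15,0]
  ]
}}

```text
time: 29.12
tool_pos: [0.3815, -0.2934, 0.0704]
ee_rot: [3.141, 0.001, 0.211]
wrist_force: [-4.0, 1.5, 9.5]
width: 0.0005
finger_force: 4.3
```

Call:
{"method": "servo_tool", "body": {
  "targets": [
    [0,0,0.15,0],
    [0,0,0.15,0]
  ]
}}

```text
time: 29.38
tool_pos: [0.3814, -0.2935, 0.0694]
ee_rot: [3.14, 0.001, 0.211]
wrist_force: [-4.2, 1.3, 10.5]
width: 0.0005
finger_force: 5.4
```

Call:
{"method": "servo_tool", "body": {
  "targets": [
    [0,0,0.15,0],
    [0,0,0.15,0]
  ]
}}

```text
time: 29.62
tool_pos: [0.3813, -0.2935, 0.0684]
ee_rot: [3.14, 0.001, 0.211]
wrist_force: [-5.0, 3.1, 14.0]
width: 0.0004
finger_force: 6.5
```

Call:
{"method": "servo_tool", "body": {
  "targets": [
    [0,0,0.15,0],
    [0,0,0.15,0]
  ]
}}

```text
time: 29.88
tool_pos: [0.3811, -0.2936, 0.067]
ee_rot: [3.14, 0.002, 0.211]
wrist_force: [-6.3, 3.4, 14.2]
width: 0.0006
finger_force: 6.9
```

Call:
{"method": "servo_tool", "body": {
  "targets": [
    [0,0,0.15,0],
    [0,0,0.15,0]
  ]
}}

```text
time: 30.12
tool_pos: [0.381, -0.2936, 0.0655]
ee_rot: [3.14, 0.002, 0.211]
wrist_force: [-6.4, 1.9, 15.7]
width: 0.0008
finger_force: 6.9
```

Call:
{"method": "servo_tool", "body": {
  "targets": [
    [0,0,0.15,0],
    [0,0,0.15,0]
  ]
}}

```text
time: 30.38
tool_pos: [0.3808, -0.2937, 0.0639]
ee_rot: [3.14, 0.002, 0.211]
wrist_force: [-6.3, 2.0, 13.6]
width: 0.0001
finger_force: 6.8
```

Call:
{"method": "servo_tool", "body": {
  "targets": [
    [0,0,0.15,0],
    [0,0,0.15,0]
  ]
}}

```text
time: 30.62
tool_pos: [0.3806, -0.2937, 0.0626]
ee_rot: [3.14, 0.003, 0.211]
wrist_force: [-7.3, 3.0, 15.5]
width: 0.0004
finger_force: 7.4
```

Call:
{"method": "servo_tool", "body": {
  "targets": [
    [0,0,0.1,0],
    [0,0,0.1,0]
  ]
}}

```text
time: 30.88
tool_pos: [0.3806, -0.2937, 0.062]
ee_rot: [3.14, 0.003, 0.211]
wrist_force: [-8.4, 3.0, 16.7]
width: 0.0004
finger_force: 8.4
```

Call:
{"method": "servo_tool", "body": {
  "targets": [
    [0,0,0.1,0],
    [0,0,0.1,0]
  ]
}}

```text
time: 31.12
tool_pos: [0.3806, -0.2938, 0.0618]
ee_rot: [3.14, 0.003, 0.211]
wrist_force: [-10.1, 4.9, 20.6]
width: 0.0006
finger_force: 10.3
```

Fully down at the stop, at over 20 N. I'll retreat and compare with the earlier picture.

Call:
{"method": "servo_tool", "body": {
  "targets": [
    [0,0,-1,0],
    [0,0,-5,0],
    [0,0,-11,0],
    [0,0,-17,0],
    [-2,5,-20,0],
    [-5,11,-20,0],
    [-8,17,-20,0],
    [-9,21.5,-20,0]
  ]
}}

```text
time: 32.12
tool_pos: [0.3378, -0.5243, 0.2576]
ee_rot: [3.141, -0.0, 0.21]
wrist_force: [0.8, -0.5, 0.8]
width: 0.0006
finger_force: 0.0
```

Call:
{"method": "servo_tool", "body": {
  "targets": [
    [0,0,0,0],
    [0,0,0,0]
  ]
}}

```text
time: 32.38
tool_pos: [0.339, -0.5216, 0.2571]
ee_rot: [-3.14, -0.0, 0.211]
wrist_force: [0.7, 0.9, 0.4]
width: 0.0004
finger_force: 0.0
```

```bash
python3 -c "
from h import *
st();shot('top','t6')
a=np.load('pics/t4.npz')['im'];b=np.load('pics/t6.npz')['im']
A=cv2.cvtColor(a,6).astype(np.float32);B=cv2.cvtColor(b,6).astype(np.float32)
for n,(x0,y0,x1,y1) in {'hoodtop':(225,160,252,178),'hoodbot':(225,180,250,202),'rear':(195,160,215,200),'patch':(283,160,330,215),'tub':(235,110,285,160),'tape':(180,98,222,140),'block':(270,245,325,285)}.items():
  s,r=cv2.phaseCorrelate(A[y0:y1,x0:x1].copy(),B[y0:y1,x0:x1].copy());print(n,np.round(s,2),round(r,2),np.abs(A-B)[y0:y1,x0:x1].mean())
"
```

```text
t 32.38 pos [ 0.339  -0.5216  0.2571] yaw 12.1 F [0.7 0.9 0.4] w 0.0004 ff 0.0
hoodtop [ 0.38 -0.11] 0.95 7.973251
hoodbot [0.43 0.07] 0.99 1.4454546
rear [ 0.02 -0.03] 0.99 1.25875
patch [-0.04  0.06] 0.95 3.0193424
tub [ 0.02 -0.01] 0.98 2.4316
tape [0.54 0.53] 1.03 1.5969387
block [-1.4  -0.17] 0.71 22.863182
```

```bash
python3 -c "
from bench import *
print(close_job())"
```

```text
the job is handed in; nothing more can be done
None
```

I freed the clamp, swivelled the lamp to about -88° and tilted it to about 27° down, on the patch to within several mm by my estimate. I then pressed the lever fully down (about 20 N) and handed the job in at about 32 s; I never saw the beam itself, and the arm's shadow spoiled the last check on the sanding block.

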